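# Turn the settled stain-remover bottle over in its stand

## Robot

A 6-joint arm with a two-finger parallel gripper is mounted at the origin on the work surface. World frame = base frame: x ahead of the robot, y to its left, z up, the work surface at z = 0. Lengths are in m, angles in degrees, forces in N, time in s.
With the tool pointing down it reaches from about 0.3 to 0.75 m from the base axis. Payload 8.5 kg.
Tool frame: the origin (TCP) lies midway between the tips of the shut fingers; the grasp point (between the pads) lies 19 mm behind it (env.grasp_offset is the distance from the TCP to the grasp point, in m); z points along the fingers, y is the line along which they close (so a half turn about z gives the same grasp; the last joint's range is limited). The gripper opens to 85 mm and grips with 20 to 120 N. Pads are 22 mm wide; open, the fingers measure 114 mm over their backs; the gripper's body (76 mm by 85 mm) begins 54 mm behind the grasp point. The pads swing forward as they close: fully open they stand 13 mm farther back than shut.
Start: joints at [-86.878, 21.807, 74.336, -0, 83.858, -12.336], TCP at [0.147, -0.53, 0.231] pointing down, gripper open.
Joint ranges: [-178.18, 178.18], [-50.72, 133.34], [12.68, 142.11], [-81.47, 261.47], [9.98, 163.14], [-165.26, 165.26]. Speed limits (degrees/s): [136.94, 136.94, 180, 180, 180, 180].

## Interface

Orientations are given as a 3x3 rotation matrix whose columns are the frame's x, y, z axes.
In Python, from rig import env gives the robot as it stands.
- The arm moves only by the tool servo_tool, never from a script. Its argument "deltas" is text: rows parted by semicolons, each of 7 numbers parted by spaces: the opening, from 0 (shut) to 1 (fully open), then the shift along the tool's x, y, z in mm, then the turn, a rotation vector about the tool's x, y, z in rad. A call has 1 to 8 rows; each row shifts and turns the commanded pose from where the row before left it, along the tool's axes as they then stand; what a row does not reach is not made up. A row lasts 1/12 s, in which the tool goes at most 41.7 mm and 7.16 degrees, less where a joint would pass 70% of its speed; a pose out of reach is approached as far as the arm can. A call is refused whole if a number of a shift passes 41.7 or a number of a turn 0.125, either way. A call with a gripper value outside its range is refused whole. The fingers move at their own pace and stop on an object; "newtons" is the grip in N (left out, the last holds). Time passes only in rows, so rows that do not move let the fingers close. It gives the time, the measured TCP pose, the force, the opening and the grip force at its end, in the units of the state.
- env.observe(): the state, without advancing time (a new reading comes with each control period).
- env.get_image(name): name is "side" or "top"; returns a dict with "img" (384x512x3 uint8, red, green, blue), "depth" (384x512 float32, m along the optical axis (not along the pixel's ray), 0 where there is no reading), "camera_matrix" (3x3 intrinsics, pixels), "D" ([k1, k2, p1, p2, k3] as OpenCV has them; the pictures are not rectified), "world_to_cam" (4x4, takes a point from world to camera coordinates). Camera axes: x right, y down, z forward; pixel columns grow to the right and rows downward; lengths in m; the calibration is good to about 2 mm. A picture is of the moment at which its call begins.
- env.close_job(): hands the job in; it is judged then, once.
Trained networks look in a picture, given as the dict that the camera call returned (one of the last four; its "shot" number tells which), for a name from the list of things; names that differ only in an ending like _2 or _b are one class to them, and where a whole thing is asked for, a point or a joint stands for the part that bears it (a point fixed in the world has none). Each returns a list of dicts, best first, with "conf" (0 to 1); they miss things now and then, are a little off and sometimes report something else, mostly with a low value. They report only what shows in the picture. A call takes as long as a camera call.
- env.spot_in(name, picture): "bbox" ([centre column, centre row, width, height] in pixels, round what is visible of it).
- env.spot_point(name, picture): "uv" ([column, row] in pixels: a listed point, or the origin of a listed thing).
The state is a dict: "time_s": time; "q": joint angles; "qvel": joint speeds; "joint_efforts": joint torques, N m; "position": TCP position; "tool_rot": TCP orientation; "ft_force": force on the tool from outside, world axes, zero at the start; "wrist_torque": the same for the moment, N m; "grip_width": finger opening in m; "gripper_force": force on a finger pad.
Only numpy, scipy, OpenCV 4.12 (cv2) and the standard library are available. Lean on these libraries where they do the work, as an engineer would, in place of code of your own. Each camera call takes 0.05 s, during which the arm holds its last target. There are 200 camera calls.

## Task

The stain remover in the swivel stand has settled: swing the stand's fork latch well clear of the bottle, turn the bottle upside down in its swivel and leave it fully on its head for two seconds. Then turn it back upright and swing the latch fully home around the bottle again. Turn the bottle steadily, without flinging it, and leave the other things on the table where they are.

Things in the scene. Friction and masses are not known exactly. Their poses are not given: they have to be found in the camera images.
- stand: Grey turnover stand, fixed to the table. Origin: on the table, straight below the bottle's middle; z up, x along the swivel axis away from the robot, y towards the latch. Base plate 12 mm thick, x -85 to +60, y -100 to +140 mm. Its one post (16 x 40 mm, 168 mm high, at x = -62 mm, the robot's side) carries the swivel, axis 150 mm above the table; the bottle's other sides are free.
- bottle (a joint): Swivel angle of the bottle, rad: 0 upright; positive turns the cap over towards the stand's -y (away from the latch), negative towards +y; stops at +-3.4; upside down is pi or -pi. Turns either way, stiffly (0.12 N m: 2 to 4 N of push on the bottle), and stays where it is left. A closed latch holds it within 5 degrees of upright.
- bottle_cap (a point): Centre of the cap's flat top, 80 mm from the swivel axis; this frame's z is the bottle's axis, base to cap. Closed white plastic bottle, 160 mm long, round, 60 mm diameter from its base to 40 mm past the swivel axis, then a taper and a grey cap 40 mm diameter over the last 30 mm. Steel band, 68 mm diameter, 24 mm wide, round its middle. 0.45 kg.
- bottle_base (a point): Centre of the bottle's flat base, 80 mm from the swivel axis, at the other end from the cap.
- latch (a joint): Angle of the steel fork latch, rad: 0 closed (fork round the bottle's lower end), 1.6 fully open. Vertical pivot; opening is anticlockwise from above: the fork swings away from the robot (stand's +x), the knob on its tail towards the robot (-x). Light (about 1 N at the knob); stays where left. The fork clears the bottle from about 0.9 rad.
- latch_knob (a point): Top centre of the latch's upright black knob: a round pin 14 mm diameter, its top 151 mm above the table, 55 mm tall, on the latch's tail 55 mm from the pivot on the side away from the fork. With the latch closed it is at the stand's x 0, y +170 mm.
- latch_pivot (a point): Latch pivot, at the lever's mid height, 92 mm above the table, on an 18 mm pillar at the stand's x 0, y +115 mm. The lever reaches 115 mm from here to the middle of its fork, a U open towards the robot when closed; tines 20 mm high (82 to 102 mm above the table), 69 mm apart inside, the last 22 mm flared out to 88 mm so that closing guides the bottle in.
- dose_cup: Clear dosing cup, 54 mm wide, 45 mm high, standing near the stand; bystander, origin under its centre.
- soap: Cream bar of soap 85 x 55 x 28 mm near the stand; bystander, origin under its centre.
- brush: Scrubbing brush about 180 mm long lying near the latch; bystander.
- tin: Closed flat metal tin, 78 mm wide, 37 mm high; bystander, origin under its centre.
- spray_can: White can 58 mm wide, 170 mm high; bystander, origin under its centre.
- jar: Glass jar with lid, 80 mm wide, 100 mm high; bystander, origin under its centre.
- coin_cup: Small white bowl 80 mm wide, 60 mm high; bystander, origin under its centre.

How it is judged:
By the outcome, as a careful person would: the job done as asked, in the order asked, and still so for the second after the job is handed in, with the robot touching nothing.
It also fails if it takes over 72 s, if anything falls off the work surface, if the arm or the gripper's body presses on something with over 40 N, if the wrist force passes 120 N, or if a joint passes its speed limit or range.

## Working session

There is one attempt and no reset: what is moved stays moved. The work goes in short steps, Python scripts to look and compute and a tool call to move; the robot and the scene stay as the last step left them, time stands still between calls to the robot, and variables do not carry over. Pictures are saved under pics/ and viewed, at most 10 in all, crops included, and the job is handed in when it is done.

Besides the shell and the picture viewer there is one more tool, called by a JSON object that holds its "name" and its "arguments", one argument or row to a line. servo_tool: Moves the arm, as the interface text tells. Its arguments: {"type":"object","properties":{"deltas":{"type":"string"},"newtons":{"type":"number"}},"required":["deltas"]}

```bash
ls; mkdir -p pics; cat > h.py <<'E'
import numpy as np, cv2
from rig import env
NAMES=["bottle_cap","bottle_base","latch_knob","latch_pivot","stand","dose_cup","soap","brush","tin","spray_can","jar","coin_cup"]
def ray(p,uv):
    n=cv2.undistortPoints(np.array([[uv]],float),p["camera_matrix"],np.array(p["D"]))[0,0]
    T=np.linalg.inv(p["world_to_cam"]); d=T[:3,:3]@np.array([n[0],n[1],1.]); return T[:3,3],d
def atz(p,uv,z):
    o,d=ray(p,uv); return o+d*(z-o[2])/d[2]
def atdepth(p,uv):
    o,d=ray(p,uv); u,v=np.round(uv).astype(int); 
    if not(0<=v<384 and 0<=u<512): return None
    return o+d*p["depth"][v,u]
def tri(p,a,q,b):
    o1,d1=ray(p,a);o2,d2=ray(q,b)
    s=np.linalg.lstsq(np.c_[d1,-d2],o2-o1,rcond=None)[0]
    x,y=o1+d1*s[0],o2+d2*s[1]; return (x+y)/2,np.linalg.norm(x-y)
def proj(p,X):
    T=p["world_to_cam"]; r=cv2.Rodrigues(T[:3,:3])[0]
    return cv2.projectPoints(np.array(X,float).reshape(-1,3),r,T[:3,3],p["camera_matrix"],np.array(p["D"]))[0][:,0]
def save(p,n): cv2.imwrite("pics/"+n,p["img"][:,:,::-1])
E
python3 - <<'E'
from h import *
np.set_printoptions(precision=3,suppress=True)
t=env.get_image("top");s=env.get_image("side")
cv2.imwrite("pics/a.png",cv2.resize(np.vstack([t["img"],s["img"]])[:,:,::-1],(400*1,600)))
save(t,"t0.png");save(s,"s0.png")
for n in NAMES:
    a=env.spot_point(n,t);b=env.spot_point(n,s)
    print(n,[(np.round(x["uv"]),round(x["conf"],2)) for x in a[:2]],[(np.round(x["uv"]),round(x["conf"],2)) for x in b[:2]], tri(t,a[0]["uv"],s,b[0]["uv"]) if a and b else "", atdepth(t,a[0]["uv"]) if a else "")
for p in(t,s): print(np.linalg.inv(p["world_to_cam"]))
print(env.observe())
E
```

```text
pics
bottle_cap [(array([285., 189.]), 0.72)] [(array([255., 194.]), 0.74)] (array([ 0.527, -0.066,  0.235]), np.float64(0.010982455669440895)) [ 0.533 -0.067  0.23 ]
bottle_base [(array([280., 197.]), 0.74)] []  [ 0.513 -0.056  0.216]
latch_knob [(array([222., 189.]), 0.93)] [(array([254., 177.]), 0.67)] (array([0.553, 0.101, 0.154]), np.float64(0.01481858639054333)) [0.548 0.103 0.139]
latch_pivot [(array([244., 194.]), 0.83)] [(array([254., 201.]), 0.57)] (array([0.542, 0.042, 0.097]), np.float64(0.0020736180816845404)) [0.541 0.042 0.097]
stand [(array([277., 201.]), 0.8)] [(array([261., 240.]), 0.78)] (array([ 0.538, -0.06 ,  0.001]), np.float64(0.01162571506588181)) [ 0.508 -0.049  0.181]
dose_cup [(array([324., 177.]), 0.56), (array([223., 186.]), 0.48)] [(array([252., 180.]), 0.74), (array([297., 267.]), 0.51)] (array([ 0.516, -0.144,  0.369]), np.float64(0.04521283752212959)) [ 0.61  -0.21   0.005]
soap [(array([328., 218.]), 0.73)] [(array([256., 284.]), 0.97)] (array([ 0.481, -0.223, -0.012]), np.float64(0.0024759830918710877)) [ 0.476 -0.215  0.032]
brush [(array([205., 1
[... 857 characters left out ...]
.237]
 [ 0.     0.     0.     1.   ]]
[[ 0.968 -0.181  0.176  0.317]
 [-0.252 -0.669  0.7   -0.89 ]
 [-0.008 -0.721 -0.693  1.04 ]
 [ 0.     0.     0.     1.   ]]
{'time_s': 1.3, 'q': array([-86.877,  21.806,  74.337,  -0.001,  83.859, -12.336]), 'qvel': array([-0.104,  0.092, -0.073, -0.012,  0.104,  0.114]), 'joint_efforts': array([  0.001, -44.833, -23.146,  -0.   ,   0.001,   0.   ]), 'position': array([ 0.147, -0.53 ,  0.231]), 'tool_rot': array([[ 0.964,  0.267, -0.   ],
       [ 0.267, -0.964,  0.   ],
       [-0.   , -0.   , -1.   ]]), 'ft_force': array([ 0.742, -0.241,  0.627]), 'wrist_torque': array([-0.008,  0.046,  0.043]), 'gripper_force': 0.0, 'grip_width': 0.08541991584837538}
```

View pictures.

```bash
python3 -c "
import cv2
t=cv2.imread('pics/t0.png');s=cv2.imread('pics/s0.png')
cv2.imwrite('pics/t0c.png',cv2.resize(t[130:280,90:420],None,fx=2.4,fy=2.4,interpolation=cv2.INTER_CUBIC))
cv2.imwrite('pics/s0c.png',cv2.resize(s[120:380,130:400],None,fx=2.3,fy=2.3,interpolation=cv2.INTER_CUBIC))"
```

```text
(no output)
```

View pics/t0c.png

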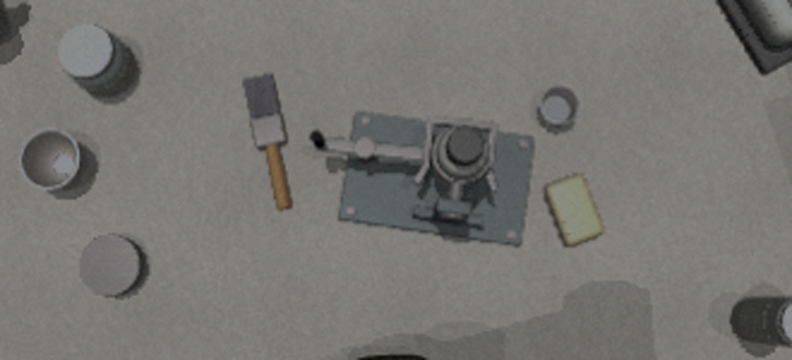

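View pics/s0c.png

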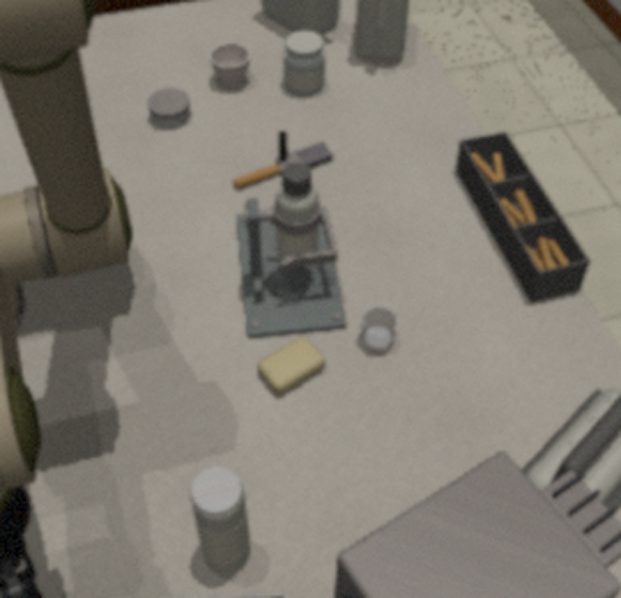

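```bash
cat >> h.py <<'E'
def cloud(p):
    v,u=np.mgrid[0:384,0:512]; uv=np.stack([u,v],-1).reshape(-1,1,2).astype(float)
    n=cv2.undistortPoints(uv,p["camera_matrix"],np.array(p["D"]))[:,0]; z=p["depth"].reshape(-1)
    T=np.linalg.inv(p["world_to_cam"]); X=(np.c_[n,np.ones(len(n))]*z[:,None])@T[:3,:3].T+T[:3,3]
    return X.reshape(384,512,3), (p["depth"]>0)
E
python3 - <<'E'
from h import *
np.set_printoptions(precision=4,suppress=True)
t=env.get_image("top"); X,ok=cloud(t)
def inr(x0,x1,y0,y1,z0,z1): return ok&(X[...,0]>x0)&(X[...,0]<x1)&(X[...,1]>y0)&(X[...,1]<y1)&(X[...,2]>z0)&(X[...,2]<z1)
print("table z",np.median(X[inr(.3,.4,0,.2,-.05,.05)][:,2]))
# plate by depth
m=inr(.38,.68,-.24,.13,.007,.018)
P=X[m][:,:2]
lab=cv2.connectedComponents(m.astype(np.uint8))[1]; 
b=np.bincount(lab[m]); k=b.argmax(); Q=X[lab==k]
print("plate comp",len(Q),cv2.minAreaRect((Q[:,:2]*1000).astype(np.float32)), cv2.boxPoints(cv2.minAreaRect((Q[:,:2]*1000).astype(np.float32))))
for nm,pt in dict(cap=inr(.48,.6,-.12,0,.222,.24),knob=inr(.52,.59,.07,.13,.14,.16),lever=inr(.5,.58,-.0,.09,.085,.11),post=inr(.4,.52,-.12,0,.158,.175)).items():
    q=X[pt]; print(nm,len(q),q.mean(0) if len(q) else "", (q.min(0)+q.max(0))/2 if len(q) else "")
# corners by eye from the picture at z=12mm
C=np.array([atz(t,c,.012)[:2] for c in [(239.2,177.1),(312.1,187.1),(306.7,231.3),(231.7,221.7)]])
M=np.array([[60,140],[60,-100],[-85,-100],[-85,140]])/1000
print(C)
A=cv2.estimateAffinePartial2D(M,C)[0]; print(A, np.degrees(np.arctan2(A[1,0],A[0,0])), np.hypot(*A[:2,0]))
for n,z in [("dose_cup",0),("soap",0),("spray_can",0)]:
    print(n,[(np.round(b["uv"]),round(b["conf"],2),atz(t,b["uv"],z)[:2]) for b in env.spot_point(n,t)])
print("can top",atz(t,(417,264),.17))
s=env.get_image("side"); k=env.spot_point("latch_knob",s)
print([(np.round(b["uv"]),b["conf"]) for b in k], atz(t,(222,188.5),.151))
E
```

```text
table z -0.0008806782836223714
plate comp 1905 ((523.3095092773438, -43.688568115234375), (240.02520751953125, 144.650146484375), 82.05438232421875) [[ 435.0891 -152.5513]
 [ 578.3505 -172.5467]
 [ 611.53     65.1742]
 [ 468.2685   85.1696]]
cap 177 [ 0.5318 -0.0649  0.2292] [ 0.5313 -0.066   0.2291]
knob 21 [0.5538 0.103  0.1491] [0.5539 0.1023 0.149 ]
lever 194 [0.5479 0.0449 0.096 ] [0.5485 0.0448 0.095 ]
post 168 [ 0.4818 -0.0579  0.1644] [ 0.4891 -0.0637  0.1652]
[[ 0.606   0.06  ]
 [ 0.5756 -0.1703]
 [ 0.4366 -0.1514]
 [ 0.4649  0.0814]]
[[ 0.9651  0.1267  0.5303]
 [-0.1267  0.9651 -0.066 ]] -7.479811688381684 0.9733619699389432
dose_cup [(array([323., 173.]), 0.56, array([ 0.6244, -0.2079]))]
soap [(array([330., 217.]), 0.71, array([ 0.4835, -0.2281])), (array([324., 173.]), 0.7, array([ 0.6238, -0.2101])), (array([138., 241.]), 0.28, array([0.4025, 0.3754]))]
spray_can [(array([402., 264.]), 0.97, array([ 0.3359, -0.4522]))]
can top [ 0.3402 -0.4301  0.17  ]
[(array([251., 179.]), 0.68)] [0.5464 0.1016 0.151 ]
```

{"name": "servo_tool", "arguments": {
  "deltas": "0.4 0 0 -7.5 0 0 -0.1162;0.4 0 0 -7.5 0 0 -0.1162;0.4 0 0 -7.5 0 0 -0.1162;0.4 0 0 -7.5 0 0 -0.1162;0.4 0 0 -7.5 0 0 -0.1162;0.4 0 0 -7.5 0 0 -0.1162;0.4 0 0 -7.5 0 0 -0.1162;0.4 0 0 -7.5 0 0 -0.1162"
}}

```text
time_s: 2.27
position: [0.1466, -0.5301, 0.2917]
tool_rot: [[0.358, 0.934, -0.0], [0.934, -0.358, -0.0], [-0.0, 0.0, -1.0]]
ft_force: [1.4, -0.3, 0.2]
grip_width: 0.0339
gripper_force: 0.0
```

{"name": "servo_tool", "arguments": {
  "deltas": "0.4 0 0 0 0 0 -0.1162;0.4 0 0 0 0 0 -0.1162;0.4 34.2 15.9 0 0 0 0;0.4 34.2 15.9 0 0 0 0;0.4 34.2 15.9 0 0 0 0;0.4 34.2 15.9 0 0 0 0;0.4 34.2 15.9 0 0 0 0;0.4 34.2 15.9 0 0 0 0"
}}

```text
time_s: 2.93
position: [0.2701, -0.3384, 0.2914]
tool_rot: [[0.139, 0.99, 0.0], [0.99, -0.139, -0.0], [-0.0, 0.0, -1.0]]
ft_force: [1.3, -0.8, 0.2]
grip_width: 0.0341
gripper_force: 0.0
```

{"name": "servo_tool", "arguments": {
  "deltas": "0.4 34.2 15.9 0 0 0 0;0.4 34.2 15.9 0 0 0 0;0.4 34.2 15.9 0 0 0 0;0.4 34.2 15.9 0 0 0 0;0.4 34.2 15.9 0 0 0 0;0.4 34.2 15.9 0 0 0 0;0.4 34.2 15.9 0 0 0 0;0.4 34.2 15.9 0 0 0 0"
}}

```text
time_s: 3.6
position: [0.434, -0.0849, 0.2915]
tool_rot: [[0.139, 0.99, 0.001], [0.99, -0.139, -0.0], [-0.0, 0.001, -1.0]]
ft_force: [0.3, -0.6, -0.4]
grip_width: 0.0344
gripper_force: 0.0
```

{"name": "servo_tool", "arguments": {
  "deltas": "0.4 34.2 15.9 0 0 0 0;0.4 34.2 15.9 0 0 0 0;0.4 34.2 15.9 0 0 0 0;0.4 34.2 15.9 0 0 0 0;0.4 34.2 15.9 0 0 0 0;0.4 34.2 15.9 20 0 0 0;0.4 0 0 30 0 0 0;0.4 0 0 30 0 0 0"
}}

```text
time_s: 4.27
position: [0.5565, 0.1043, 0.2107]
tool_rot: [[0.136, 0.991, 0.002], [0.991, -0.136, 0.0], [0.0, 0.001, -1.0]]
ft_force: [-0.1, -0.9, -1.0]
grip_width: 0.0339
gripper_force: 0.0
```

```bash
python3 - <<'E'
from h import *
np.set_printoptions(precision=4,suppress=True)
t=env.get_image("top");s=env.get_image("side")
cv2.imwrite("pics/k1.png",np.hstack([cv2.resize(t["img"][140:240,190:330],(400,286),interpolation=2),cv2.resize(s["img"][130:230,190:330],(400,286),interpolation=2)])[:,:,::-1])
o=env.observe();print(o["q"],o["position"])
xs=np.array([.9904,-.1383]);ys=np.array([.1383,.9904])
K=np.array([.532,-.0653])+.17*ys; d=K-o["position"][:2]; print("to knob x,y tool mm",d@ys*1000,d@xs*1000)
E
```

```text
[-1.5101 24.4037 74.1815 -0.004  81.9468  6.4115] [0.5539 0.1029 0.2075]
to knob x,y tool mm 0.3666417768017245 1.5583680394000672
```

View pics/k1.png

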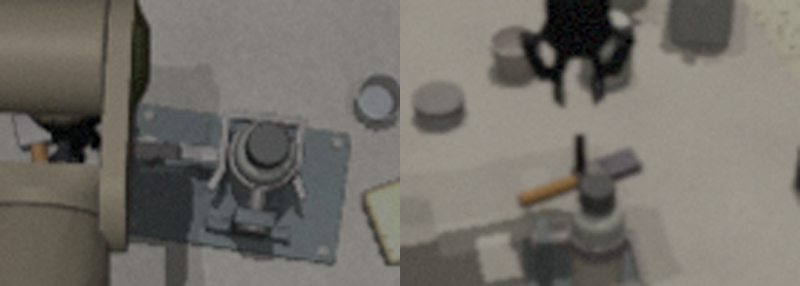

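{"name": "servo_tool", "arguments": {
  "deltas": "0.4 0 1 30 0 0 0;0.4 0 0 30 0 0 0;0.4 0 0 29 0 0 0;0.4 0 0 0 0 0 0;0.1 0 0 0 0 0 0;0.1 0 0 0 0 0 0;0.1 0 0 0 0 0 0;0.1 0 0 0 0 0 0",
  "newtons": 20
}}

```text
time_s: 5.03
position: [0.5565, 0.1023, 0.1252]
tool_rot: [[0.138, 0.99, 0.0], [0.99, -0.138, -0.0], [-0.0, 0.0, -1.0]]
ft_force: [-5.4, -0.8, -1.4]
grip_width: 0.0131
gripper_force: 22.4
```

{"name": "servo_tool", "arguments": {
  "deltas": "0.1 -0.33 -6.04 0 0 0 -0.11;0.1 -0.33 -6.04 0 0 0 -0.11;0.1 -0.33 -6.04 0 0 0 -0.11;0.1 -0.33 -6.04 0 0 0 -0.11;0.1 -0.33 -6.04 0 0 0 -0.11;0.1 -0.33 -6.04 0 0 0 -0.11;0.1 -0.33 -6.04 0 0 0 -0.11;0.1 -0.33 -6.04 0 0 0 -0.11"
}}

```text
time_s: 5.7
position: [0.5123, 0.0888, 0.1252]
tool_rot: [[-0.679, 0.734, 0.003], [0.734, 0.679, 0.001], [-0.001, 0.002, -1.0]]
ft_force: [-2.3, 1.5, -3.3]
grip_width: 0.0129
gripper_force: 22.3
```

{"name": "servo_tool", "arguments": {
  "deltas": "0.1 -0.33 -6.04 0 0 0 -0.11;0.1 -0.33 -6.04 0 0 0 -0.11;0.1 -0.33 -6.04 0 0 0 -0.11;0.1 -0.33 -6.04 0 0 0 -0.11;0.1 -0.33 -6.04 0 0 0 -0.11;0.1 -0.33 -6.04 0 0 0 -0.11;0.1 0 0 0 0 0 0;0.1 0 0 0 0 0 0"
}}

```text
time_s: 6.37
position: [0.4952, 0.0572, 0.1251]
tool_rot: [[-0.985, 0.173, 0.002], [0.173, 0.985, 0.0], [-0.002, 0.0, -1.0]]
ft_force: [-5.9, 1.6, 5.6]
grip_width: 0.0129
gripper_force: 23.1
```

{"name": "servo_tool", "arguments": {
  "deltas": "0.4 0 0 0 0 0 0;0.4 0 0 0 0 0 0;0.4 0 0 -20 0 0 0;0.4 0 0 -26 0 0 0;0.4 0 0 -26 0 0 0.1185;0.4 0 0 -26 0 0 0.1185;0.4 0 0 -26 0 0 0.1185;0.4 0 0 -26 0 0 0.1185"
}}

```text
time_s: 7.03
position: [0.4951, 0.0572, 0.2752]
tool_rot: [[-0.795, 0.607, 0.002], [0.607, 0.795, -0.0], [-0.002, 0.001, -1.0]]
ft_force: [0.3, 0.6, -0.8]
grip_width: 0.0344
gripper_force: 0.0
```

{"name": "servo_tool", "arguments": {
  "deltas": "0.6 0 0 0 0 0 0.1185;0.6 0 0 0 0 0 0.1185;0.6 0 0 0 0 0 0.1185;0.6 0 0 0 0 0 0.1185;0.6 0 0 0 0 0 0.1185;0.6 0 0 0 0 0 0.1185;0.6 0 0 0 0 0 0.1185;0.6 0 0 0 0 0 0.1185"
}}

```text
time_s: 7.7
position: [0.4954, 0.0572, 0.2737]
tool_rot: [[0.029, 1.0, 0.002], [1.0, -0.029, -0.0], [-0.0, 0.002, -1.0]]
ft_force: [-0.1, 0.4, 0.2]
grip_width: 0.0511
gripper_force: 0.0
```

{"name": "servo_tool", "arguments": {
  "deltas": "0.65 0 0 0 0 0 0.118;0.65 -25 13.3 0 0 0 0;0.65 -25 13.3 0 0 0 0;0.65 -25 13.3 0 0 0 0;0.65 -24.6 13.5 0 0 0 0;0.65 0 0 0 0 -0.1163 0;0.65 0 0 0 0 -0.1163 0;0.65 0 0 0 0 -0.1163 0"
}}

```text
time_s: 8.37
position: [0.5348, -0.0501, 0.2745]
tool_rot: [[0.136, 0.99, -0.045], [0.928, -0.143, -0.344], [-0.347, 0.005, -0.938]]
ft_force: [-0.3, -0.5, 0.1]
grip_width: 0.0557
gripper_force: 0.0
```

```bash
cat >> h.py <<'E'
S0=np.array([.532,-.0653,0]); xs=np.array([.9904,-.1383,0]);ys=np.array([.1383,.9904,0])
RS=np.c_[xs,ys,[0,0,1.]]
def st():
    o=env.observe(); R=o["tool_rot"]; p=RS.T@(o["position"]-S0)*1000; Rs=RS.T@R
    r=Rs.T@(p-[0,0,150]); tau=np.degrees(np.arctan2(Rs[1,2],-Rs[2,2]))
    print("t",round(o["time_s"],2),"stand mm",p.round(1),"tau",tau.round(1),"r(tool)",r.round(1),"q",o["q"].round(1),"grip",round(o["grip_width"]*1e3,1),"F",(RS.T@o["ft_force"]).round(1)); print(Rs.round(3).tolist())
    return p,Rs,tau,r
E
python3 - <<'E'
from h import *
p,R,tau,r=st(); print("to grasp in tool mm", R.T@(np.array([0,-7.2,195.3])-p))
t=env.get_image("top"); s=env.get_image("side")
cv2.imwrite("pics/g1.png",np.hstack([cv2.resize(t["img"][140:240,190:330],(400,286),interpolation=2),cv2.resize(s["img"][120:240,180:348],(400,286),interpolation=2)])[:,:,::-1])
print(env.spot_point("latch_knob",t)[:1],atz(t,(0,0),0)[:1])
for n in("latch_knob","latch_pivot"):
    a=env.spot_point(n,s); print(n,[(b["conf"],(RS.T@(atz(s,b["uv"],.151 if n=="latch_knob" else .092)-S0)*1000).round()) for b in a[:2]])
E
```

```text
t 8.37 stand mm [  0.7  15.4 274.5] tau -20.3 r(tool) [ -28.8    1.3 -122.1] q [ -8.4  20.6  71.7 -20.3  87.5   0.8] grip 55.7 F [-0.2 -0.5  0.1]
[[0.006, 1.0, 0.003], [0.938, -0.004, -0.347], [-0.347, 0.005, -0.938]]
to grasp in tool mm [ 6.27659363 -1.02127461 82.09571096]
[{'uv': [237.6, 207.4], 'conf': 0.44}] [1.26804069]
latch_knob []
latch_pivot [(0.63, array([  1., 125.,  92.]))]
```

View pics/g1.png

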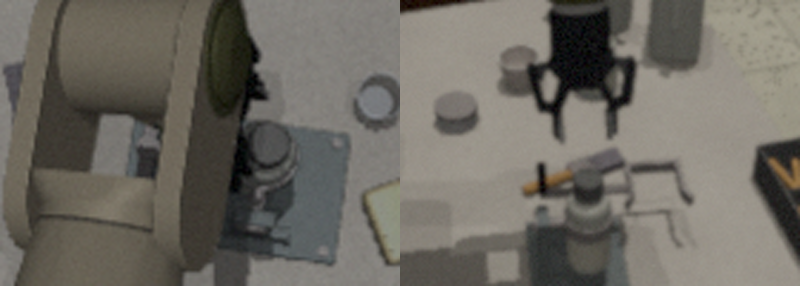

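{"name": "servo_tool", "arguments": {
  "deltas": "0.65 3.2 -0.5 10 0 0 0;0.65 3.1 -0.5 20 0 0 0;0.65 0 0 26 0 0 0;0.65 0 0 26 0 0 0;0.2 0 0 0 0 0 0;0.2 0 0 0 0 0 0;0.2 0 0 0 0 0 0;0.2 0 0 0 0 0 0",
  "newtons": 25
}}

```text
time_s: 9.28
position: [0.5317, -0.0727, 0.196]
tool_rot: [[0.135, 0.99, -0.042], [0.93, -0.141, -0.34], [-0.342, 0.007, -0.94]]
ft_force: [4.0, -3.5, 6.7]
grip_width: 0.0389
gripper_force: 44.2
```

```bash
python3 - <<'E'
from h import *
p,R,tau,r=st(); w=.06
print("row shift",(R.T@np.eye(3)[:,0]).round(3), [round(v,3) for v in ((np.cos(w)-1)*r[0]+np.sin(w)*r[2], -np.sin(w)*r[0]+(np.cos(w)-1)*r[2])])
E
```

```text
t 9.28 stand mm [  0.7  -7.3 196. ] tau -20.0 r(tool) [-22.6   1.  -40.7] q [-10.9  23.5  80.5 -20.7  75.5   2.4] grip 38.9 F [ 4.4 -2.9  6.7]
[[0.005, 1.0, 0.006], [0.94, -0.003, -0.342], [-0.342, 0.007, -0.94]]
row shift [0.005 1.    0.006] [np.float64(-2.398), np.float64(1.43)]
```

{"name": "servo_tool", "arguments": {
  "deltas": "0.2 -1.2 0 0.7 0 0.03 0;0.2 -2.4 0 1.43 0 0.06 0;0.2 -2.4 0 1.43 0 0.06 0;0.2 -2.4 0 1.43 0 0.06 0;0.2 -2.4 0 1.43 0 0.06 0;0.2 -2.4 0 1.43 0 0.06 0;0.2 -2.4 0 1.43 0 0.06 0;0.2 -2.4 0 1.43 0 0.06 0"
}}

```text
time_s: 9.95
position: [0.529, -0.0917, 0.1882]
tool_rot: [[0.14, 0.99, 0.022], [0.985, -0.142, 0.101], [0.103, 0.008, -0.995]]
ft_force: [4.0, -1.1, 5.4]
grip_width: 0.0392
gripper_force: 44.1
```

```bash
python3 - <<'E'
from h import *
st()
s=env.get_image("side")
for n in("bottle_cap","bottle_base"): print(n,[(round(b["conf"],2),b["uv"]) for b in env.spot_point(n,s)[:2]])
print(proj(s,[S0+RS@np.array([0,-80*np.sin(a),150+80*np.cos(a)])/1000 for a in(0.45,)]))
E
```

```text
t 9.95 stand mm [  0.7 -26.6 188.2] tau 5.9 r(tool) [-22.5   1.  -40.7] q [-25.3  22.6  80.9   5.9  78.  -18.5] grip 39.2 F [ 4.1 -0.6  5.4]
[[0.002, 1.0, 0.008], [0.995, -0.003, 0.103], [0.103, 0.008, -0.995]]
bottle_cap [(0.86, [262.3, 204.9])]
bottle_base [(0.7, [258.0, 215.5])]
[[259.65364301 204.0558538 ]]
```

{"name": "servo_tool", "arguments": {
  "deltas": "0.2 -2.4 0 1.43 0 0.06 0;0.2 -2.4 0 1.43 0 0.06 0;0.2 -2.4 0 1.43 0 0.06 0;0.2 -2.4 0 1.43 0 0.06 0;0.2 -2.4 0 1.43 0 0.06 0;0.2 -2.4 0 1.43 0 0.06 0;0.2 -2.4 0 1.43 0 0.06 0;0.2 -2.4 0 1.43 0 0.06 0"
}}

```text
time_s: 10.77
position: [0.5269, -0.1064, 0.1713]
tool_rot: [[0.115, 0.99, 0.085], [0.827, -0.143, 0.544], [0.551, 0.007, -0.835]]
ft_force: [4.4, -0.8, 6.7]
grip_width: 0.0393
gripper_force: 44.3
```

{"name": "servo_tool", "arguments": {
  "deltas": "0.2 -2.4 0 1.43 0 0.06 0;0.2 -2.4 0 1.43 0 0.06 0;0.2 -2.4 0 1.43 0 0.06 0;0.2 -2.4 0 1.43 0 0.06 0;0.2 -2.4 0 1.43 0 0.06 0;0.2 -2.4 0 1.43 0 0.06 0;0.2 -2.4 0 1.43 0 0.06 0;0.2 -2.4 0 1.43 0 0.06 0"
}}

```text
time_s: 11.43
position: [0.5261, -0.1115, 0.1495]
tool_rot: [[0.065, 0.99, 0.129], [0.481, -0.144, 0.865], [0.875, 0.006, -0.485]]
ft_force: [7.6, 0.7, 7.2]
grip_width: 0.0394
gripper_force: 42.6
```

```bash
python3 - <<'E'
from h import *
st()
s=env.get_image("side")
cv2.imwrite("pics/f1.png",cv2.resize(s["img"][110:350,180:430],(600,576),interpolation=2)[:,:,::-1])
E
```

```text
t 11.43 stand mm [  0.6 -46.6 149.5] tau 61.0 r(tool) [-23.    0.8 -40.5] q [-45.5  39.2  82.5  45.4 101.2 -46.6] grip 39.4 F [7.4 1.7 7.2]
[[-0.003, 1.0, 0.008], [0.485, -0.006, 0.875], [0.875, 0.006, -0.485]]
```

View pics/f1.png

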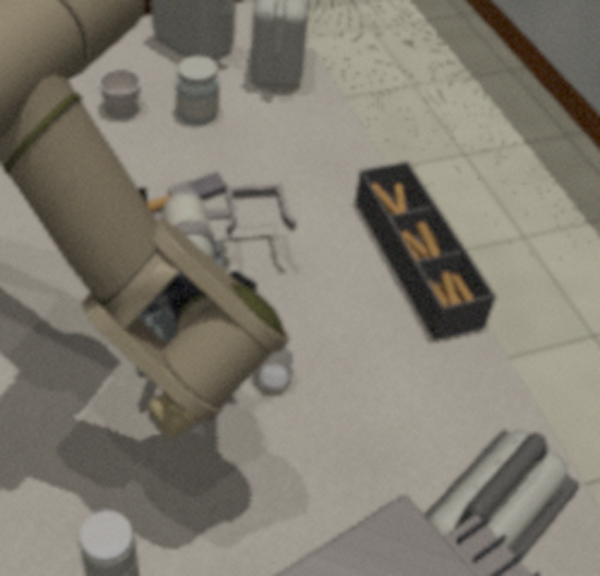

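{"name": "servo_tool", "arguments": {
  "deltas": "0.75 0 0 0 0 0 0;0.75 0 0 0 0 0 0;0.75 0 0 0 0 0 0;0.75 -1.95 0 -0.09 0 -0.093 0;0.75 -1.95 0 -0.09 0 -0.093 0;0.75 -1.95 0 -0.09 0 -0.093 0;0.75 -1.95 0 -0.09 0 -0.093 0;0.75 -1.95 0 -0.09 0 -0.093 0"
}}

```text
time_s: 12.15
position: [0.5237, -0.1164, 0.1414]
tool_rot: [[0.115, 0.99, 0.079], [0.823, -0.139, 0.551], [0.557, 0.002, -0.83]]
ft_force: [-0.3, -0.6, -0.0]
grip_width: 0.0646
gripper_force: 0.0
```

{"name": "servo_tool", "arguments": {
  "deltas": "0.75 -1.95 0 -0.09 0 -0.093 0;0.75 -1.95 0 -0.09 0 -0.093 0;0.75 -1.95 0 -0.09 0 -0.093 0;0.75 -1.95 0 -0.09 0 -0.093 0;0.75 -1.95 0 -0.09 0 -0.093 0;0.75 -1.95 0 -0.09 0 -0.093 0;0.75 -1.95 0 -0.09 0 -0.093 0;0.75 -1.95 0 -0.09 0 -0.093 0"
}}

```text
time_s: 12.82
position: [0.5217, -0.1308, 0.1384]
tool_rot: [[0.137, 0.99, -0.018], [0.979, -0.139, -0.151], [-0.152, 0.003, -0.988]]
ft_force: [-0.5, -0.1, 0.8]
grip_width: 0.0643
gripper_force: 0.0
```

{"name": "servo_tool", "arguments": {
  "deltas": "0.75 -1.95 0 -0.09 0 -0.093 0;0.75 -1.95 0 -0.09 0 -0.093 0;0.75 -1.95 0 -0.09 0 -0.093 0;0.75 0 0 0 0 0 0"
}}

```text
time_s: 13.15
position: [0.5205, -0.1345, 0.1386]
tool_rot: [[0.123, 0.991, -0.057], [0.901, -0.136, -0.412], [-0.416, -0.001, -0.909]]
ft_force: [-0.3, 0.9, -0.4]
grip_width: 0.0638
gripper_force: 0.0
```

```bash
python3 - <<'E'
from h import *
p,R,tau,r=st()
th=np.radians(81); G=np.array([0,-65*np.sin(th),150+65*np.cos(th)]); print("desired shift",R.T@(G+21*R[:,2]-p))
s=env.get_image("side");t=env.get_image("top")
for q in(s,t):
  for n in("bottle_cap","bottle_base"): print(n,[(round(b["conf"],2),b["uv"]) for b in env.spot_point(n,q)[:2]])
  for a in(75,81,87): a=np.radians(a);v=np.array([0,-80*np.sin(a),80*np.cos(a)]);c=np.array([0,0,150]);print(proj(q,[S0+RS@(c+v)/1000,S0+RS@(c-v)/1000]).round(1).tolist())
E
```

```text
t 13.15 stand mm [ -1.8 -70.1 138.6] tau -24.6 r(tool) [-59.   -2.   39.5] q [-15.7  27.   86.8 -27.   65.2   3.4] grip 63.8 F [-0.4  0.8 -0.4]
[[-0.003, 1.0, 0.0], [0.909, 0.002, -0.416], [-0.416, -0.001, -0.909]]
desired shift [-3.61346211  1.80605769 -1.04798983]
bottle_cap [(0.71, [261.9, 230.7])]
bottle_base [(0.72, [241.7, 190.5])]
[[261.4, 225.7], [255.7, 200.2]]
[[261.5, 227.9], [255.6, 198.2]]
[[261.5, 229.9], [255.5, 196.2]]
bottle_cap [(0.52, [309.5, 200.1])]
bottle_base [(0.5, [321.5, 174.5]), (0.44, [251.4, 190.6])]
[[310.3, 197.0], [254.4, 191.3]]
[[310.5, 197.5], [253.8, 190.7]]
[[310.4, 198.0], [253.4, 190.2]]
```

{"name": "servo_tool", "arguments": {
  "deltas": "0.75 -3.6 2 -1 0 0 0;0.75 0 0 0 0 0 0;0.2 0 0 0 0 0 0;0.2 0 0 0 0 0 0;0.2 0 0 0 0 0 0;0.2 0 0 0 0 0 0"
}}

```text
time_s: 13.95
position: [0.5222, -0.1394, 0.1412]
tool_rot: [[0.126, 0.99, -0.058], [0.901, -0.139, -0.41], [-0.414, -0.0, -0.91]]
ft_force: [-1.1, -1.9, -0.5]
grip_width: 0.0389
gripper_force: 28.3
```

```bash
python3 - <<'E'
from h import *
p,R,tau,r=st(); w=.06
print([round(v,3) for v in ((np.cos(w)-1)*r[0]+np.sin(w)*r[2], -np.sin(w)*r[0]+(np.cos(w)-1)*r[2])])
E
```

```text
t 13.95 stand mm [  0.5 -74.8 141.2] tau -24.5 r(tool) [-64.4   0.5  39. ] q [-16.2  27.   86.3 -26.8  65.6   2.7] grip 38.9 F [-0.9 -2.1 -0.5]
[[0.0, 1.0, -0.001], [0.91, -0.0, -0.414], [-0.414, -0.0, -0.91]]
[np.float64(2.452), np.float64(3.792)]
```

{"name": "servo_tool", "arguments": {
  "deltas": "0.2 1.23 0 1.9 0 0.03 0;0.2 2.45 0 3.79 0 0.06 0;0.2 2.45 0 3.79 0 0.06 0;0.2 2.45 0 3.79 0 0.06 0;0.2 2.45 0 3.79 0 0.06 0;0.2 2.45 0 3.79 0 0.06 0;0.2 2.45 0 3.79 0 0.06 0;0.2 2.45 0 3.79 0 0.06 0"
}}

```text
time_s: 14.62
position: [0.5238, -0.1282, 0.1097]
tool_rot: [[0.138, 0.99, 0.004], [0.99, -0.138, 0.025], [0.025, 0.0, -1.0]]
ft_force: [-2.8, -1.5, 1.4]
grip_width: 0.039
gripper_force: 28.4
```

{"name": "servo_tool", "arguments": {
  "deltas": "0.2 2.45 0 3.79 0 0.06 0;0.2 2.45 0 3.79 0 0.06 0;0.2 2.45 0 3.79 0 0.06 0;0.2 2.45 0 3.79 0 0.06 0;0.2 2.45 0 3.79 0 0.06 0;0.2 2.45 0 3.79 0 0.06 0;0.2 2.45 0 3.79 0 0.06 0;0.2 2.45 0 3.79 0 0.06 0"
}}

```text
time_s: 15.28
position: [0.5274, -0.1026, 0.0849]
tool_rot: [[0.121, 0.99, 0.067], [0.866, -0.138, 0.48], [0.484, 0.0, -0.875]]
ft_force: [-2.5, -2.0, 1.3]
grip_width: 0.0391
gripper_force: 28.5
```

```bash
python3 - <<'E'
from h import *
p,R,tau,r=st(); w=.06
print([round(v,3) for v in ((np.cos(w)-1)*r[0]+np.sin(w)*r[2], -np.sin(w)*r[0]+(np.cos(w)-1)*r[2])])
s=env.get_image("side")
cv2.imwrite("pics/f2.png",cv2.resize(s["img"][110:350,180:430],(500,480),interpolation=2)[:,:,::-1])
E
```

```text
t 15.28 stand mm [  0.6 -37.6  84.9] tau 29.0 r(tool) [-64.4   0.6  38.8] q [-36.1  33.5  87.2  26.2  75.5 -38.4] grip 39.1 F [-2.2 -2.4  1.3]
[[0.0, 1.0, 0.0], [0.875, -0.0, 0.484], [0.484, 0.0, -0.875]]
[np.float64(2.44), np.float64(3.794)]
```

View pics/f2.png

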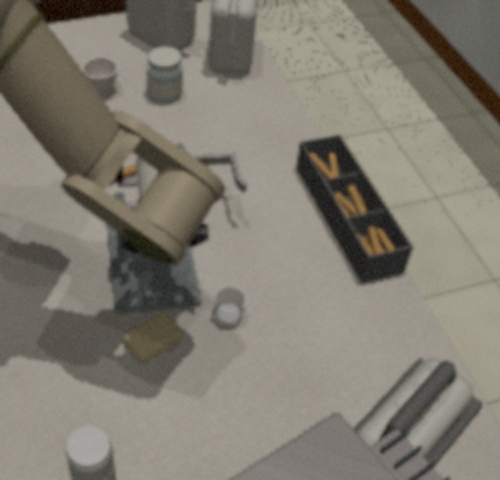

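```bash
cat > fit.py <<'E'
from h import *
from scipy.optimize import least_squares
# q1,q2,q3, stand pos mm, tool z axis in stand
D=[((-8.4,20.6,71.7),(.7,15.4,274.5),(.003,-.347,-.938)),((-10.9,23.5,80.5),(.7,-7.3,196),(.006,-.342,-.94)),((-25.3,22.6,80.9),(.7,-26.6,188.2),(.008,.103,-.995)),
((-45.5,39.2,82.5),(.6,-46.6,149.5),(.008,.875,-.485)),((-15.7,27,86.8),(-1.8,-70.1,138.6),(0,-.416,-.909)),((-16.2,27,86.3),(.5,-74.8,141.2),(-.001,-.414,-.91)),((-36.1,33.5,87.2),(.6,-37.6,84.9),(0,.484,-.875))]
def W(q,P):
    a1,a2,a3,d1,off,L=P; q=np.radians(q); h=a1+a2*np.sin(q[1])+a3*np.sin(q[1]+q[2]); c,s=np.cos(q[0]),np.sin(q[0])
    return np.array([h*c-off*s,h*s+off*c,d1+a2*np.cos(q[1])+a3*np.cos(q[1]+q[2])])
def f(P): return np.concatenate([W(q,P)-(S0*1000+RS@np.array(p)-P[5]*(RS@np.array(d))) for q,p,d in D])
r=least_squares(f,[0,300,300,200,0,200]); print(r.x.round(1),np.abs(r.fun).max().round(1))
# end pose theta=180, tau=74.3
b=np.radians(-105.7);t=np.radians(74.3)
G=np.array([0,0,85.]);d=np.array([0,np.sin(t),-np.cos(t)]); print("wrist at end (stand)",(G+(20-r.x[5])*d).round())
E
python3 fit.py
```

```text
[ 24.6 380.9 364.2 173.2 117.3 253.3] 12.2
wrist at end (stand) [   0. -225.  148.]
```

{"name": "servo_tool", "arguments": {
  "deltas": "0.2 2.45 0 3.79 0 0.06 0;0.2 2.45 0 3.79 0 0.06 0;0.2 2.45 0 3.79 0 0.06 0;0.2 2.45 0 3.79 0 0.06 0;0.2 2.45 0 3.79 0 0.06 0;0.2 2.45 0 3.79 0 0.06 0"
}}

```text
time_s: 15.83
position: [0.5309, -0.0775, 0.0758]
tool_rot: [[0.09, 0.99, 0.105], [0.642, -0.138, 0.754], [0.761, 0.0, -0.648]]
ft_force: [-3.3, -1.6, 1.2]
grip_width: 0.0393
gripper_force: 28.5
```

{"name": "servo_tool", "arguments": {
  "deltas": "0.2 2.45 0 3.79 0 0.06 0;0.2 2.45 0 3.79 0 0.06 0;0.2 2.45 0 3.79 0 0.06 0;0.2 2.45 0 3.79 0 0.06 0;0.2 2.45 0 3.79 0 0.06 0;0.2 2.45 0 3.79 0 0.06 0;0.2 2 0 3.1 0 0.05 0;0.2 1 0 1.55 0 0.0246 0"
}}

```text
time_s: 16.5
position: [0.5355, -0.0454, 0.0776]
tool_rot: [[0.037, 0.99, 0.134], [0.264, -0.139, 0.955], [0.964, -0.0, -0.266]]
ft_force: [-2.2, -1.5, 3.5]
grip_width: 0.0393
gripper_force: 28.5
```

{"name": "servo_tool", "arguments": {
  "deltas": "0.2 0 0 0 0 0 0;0.2 0 0 0 0 0 0"
}}

```text
time_s: 16.67
position: [0.5355, -0.0452, 0.0775]
tool_rot: [[0.037, 0.99, 0.133], [0.267, -0.138, 0.954], [0.963, -0.0, -0.27]]
ft_force: [-1.6, 1.1, 2.6]
grip_width: 0.0391
gripper_force: 28.3
```

```bash
python3 - <<'E'
from h import *
p,R,tau,r=st()
t=env.get_image("top"); s=env.get_image("side")
for q in(s,t):
  for n in("bottle_cap","bottle_base"): print(n,[(round(b["conf"],2),b["uv"]) for b in env.spot_point(n,q)[:2]])
  for a in(175,180,185): a=np.radians(a);v=np.array([0,-80*np.sin(a),80*np.cos(a)]);c=np.array([0,0,150]);print(proj(q,[S0+RS@(c+v)/1000,S0+RS@(c-v)/1000]).round(1).tolist())
X,ok=cloud(t); Y=(X-S0)@RS*1000
m=ok&(abs(Y[...,0])<45)&(abs(Y[...,1])<45)&(Y[...,2]>222)&(Y[...,2]<245); q=Y[m]; print(len(q),q.mean(0) if len(q) else 0,(q.min(0)+q.max(0))/2 if len(q) else 0)
if len(q)>20:
    c=np.linalg.lstsq(np.c_[q[:,:2],np.ones(len(q))],q[:,2],rcond=None)[0]; print("slope deg",np.degrees(np.arctan(c[:2])))
cv2.imwrite("pics/u1.png",np.hstack([cv2.resize(t["img"][140:240,210:350],(400,286),interpolation=2),cv2.resize(s["img"][120:260,180:376],(400,286),interpolation=2)])[:,:,::-1])
E
```

```text
t 16.67 stand mm [ 0.7 20.3 77.5] tau 74.4 r(tool) [-64.3   0.7  39.1] q [-41.8  49.8  88.4  54.   99.1 -55.9] grip 39.1 F [-1.7  0.9  2.6]
[[0.0, 1.0, -0.0], [0.27, 0.0, 0.963], [0.963, -0.0, -0.27]]
bottle_cap [(0.65, [258.2, 227.5])]
bottle_base [(0.88, [258.7, 193.5])]
[[258.7, 230.1], [258.0, 192.8]]
[[258.5, 228.6], [258.3, 194.3]]
[[258.2, 227.1], [258.5, 195.9]]
bottle_cap [(0.39, [237.9, 205.8])]
bottle_base [(0.41, [284.4, 191.3])]
[[282.4, 198.4], [281.2, 189.1]]
[[280.0, 198.0], [283.9, 189.5]]
[[277.7, 197.7], [286.5, 189.9]]
72 [ 10.68120789  13.74703941 229.69477724] [  8.61695117  11.60644807 228.33574387]
slope deg [-1.09192278 -1.74901085]
```

View pics/u1.png

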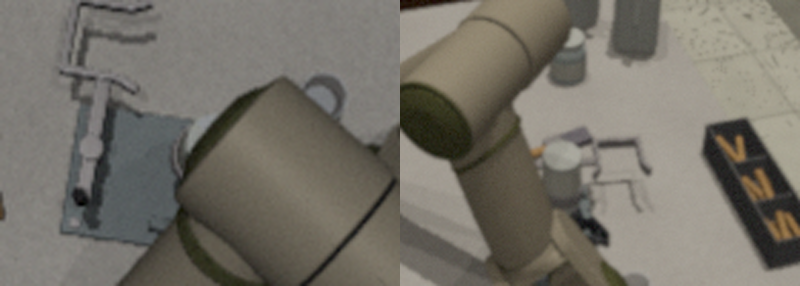

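{"name": "servo_tool", "arguments": {
  "deltas": "0.6 0 0 0 0 0 0;0.6 0 0 0 0 0 0;0.6 0 0 0 0 0 0;0.6 0 0 0 0 0 0;0.6 0 0 0 0 0 0;0.6 0 0 0 0 0 0;0.6 0 0 0 0 0 0;0.6 0 0 0 0 0 0"
}}

```text
time_s: 17.63
position: [0.5355, -0.0455, 0.0775]
tool_rot: [[0.037, 0.99, 0.133], [0.267, -0.139, 0.954], [0.963, 0.0, -0.27]]
ft_force: [-0.0, 0.7, 0.5]
grip_width: 0.0513
gripper_force: 0.0
```

```bash
python3 - <<'E'
from h import *
p,R,tau,r=st()
t=env.get_image("top"); s=env.get_image("side")
for n in("bottle_cap","bottle_base"): print(n,[(round(b["conf"],2),b["uv"]) for b in env.spot_point(n,s)[:2]])
for q in(t,s):
  X,ok=cloud(q); Y=(X-S0)@RS*1000
  m=ok&(np.hypot(Y[...,0],Y[...,1])<32)&(Y[...,2]>222)&(Y[...,2]<240); q=Y[m]; print(len(q),q.mean(0) if len(q) else 0)
  if len(q)>20:
    c=np.linalg.lstsq(np.c_[q[:,:2],np.ones(len(q))],q[:,2],rcond=None)[0]; print("slope deg",np.degrees(np.arctan(c[:2])))
E
```

```text
t 17.63 stand mm [ 0.7 20.1 77.5] tau 74.4 r(tool) [-64.3   0.7  38.9] q [-41.8  49.8  88.4  54.1  99.1 -55.9] grip 51.3 F [-0.1  0.7  0.5]
[[0.0, 1.0, 0.0], [0.27, -0.0, 0.963], [0.963, 0.0, -0.27]]
bottle_cap [(0.95, [257.3, 226.9]), (0.45, [231.1, 362.3])]
bottle_base [(0.64, [257.1, 191.5]), (0.36, [298.8, 265.3])]
74 [ 10.8045924   13.48053283 230.15578882]
slope deg [-2.91324533 -2.10055691]
204 [  1.082148    -5.84549452 230.19022936]
slope deg [-0.06629814  3.83255036]
```

{"name": "servo_tool", "arguments": {
  "deltas": "0.6 0 0 0 0 0 0;0.6 0 0 0 0 0 0;0.6 0 0 0 0 0 0;0.6 0 0 0 0 0 0;0.6 0 0 0 0 0 0;0.6 0 0 0 0 0 0;0.6 0 0 0 0 0 0;0.6 0 0 0 0 0 0"
}}

```text
time_s: 18.5
position: [0.5355, -0.0454, 0.0775]
tool_rot: [[0.037, 0.99, 0.133], [0.267, -0.138, 0.954], [0.963, -0.0, -0.27]]
ft_force: [-0.1, -0.4, -0.5]
grip_width: 0.0512
gripper_force: 0.0
```

{"name": "servo_tool", "arguments": {
  "deltas": "0.6 0 0 0 0 0 0;0.6 0 0 0 0 0 0;0.6 0 0 0 0 0 0;0.6 0 0 0 0 0 0;0.6 0 0 0 0 0 0;0.6 0 0 0 0 0 0;0.6 0 0 0 0 0 0;0.6 0 0 0 0 0 0"
}}

```text
time_s: 19.17
position: [0.5355, -0.0454, 0.0775]
tool_rot: [[0.037, 0.99, 0.133], [0.267, -0.139, 0.954], [0.963, -0.0, -0.27]]
ft_force: [-0.7, 0.5, -0.0]
grip_width: 0.051
gripper_force: 0.0
```

{"name": "servo_tool", "arguments": {
  "deltas": "0.6 0 0 0 0 0 0;0.6 0 0 0 0 0 0;0.6 0 0 0 0 0 0;0.6 0 0 0 0 0 0;0.6 0 0 0 0 0 0;0.6 0 0 0 0 0 0;0.6 0 0 0 0 0 0;0.6 0 0 0 0 0 0"
}}

```text
time_s: 19.83
position: [0.5355, -0.0454, 0.0775]
tool_rot: [[0.037, 0.99, 0.133], [0.267, -0.139, 0.954], [0.963, -0.0, -0.27]]
ft_force: [0.0, 0.0, -0.1]
grip_width: 0.051
gripper_force: 0.0
```

{"name": "servo_tool", "arguments": {
  "deltas": "0.2 0 0 0 0 0 0;0.2 0 0 0 0 0 0;0.2 0 0 0 0 0 0;0.2 0 0 0 0 0 0;0.2 -1.1 0 -1.96 0 -0.03 0;0.2 -2.22 0 -3.93 0 -0.06 0;0.2 -2.22 0 -3.93 0 -0.06 0;0.2 -2.22 0 -3.93 0 -0.06 0"
}}

```text
time_s: 20.5
position: [0.5332, -0.0612, 0.075]
tool_rot: [[0.065, 0.99, 0.122], [0.464, -0.139, 0.875], [0.884, -0.0, -0.468]]
ft_force: [-1.4, 1.9, 0.2]
grip_width: 0.0392
gripper_force: 26.1
```

```bash
python3 -c "
from h import *
st()"
```

```text
t 20.5 stand mm [ 0.7  4.3 75. ] tau 62.1 r(tool) [-64.3   0.7  38.9] q [-41.5  45.   88.1  47.5  92.1 -52.4] grip 39.2 F [-1.6  1.7  0.2]
[[0.0, 1.0, 0.0], [0.468, -0.0, 0.884], [0.884, -0.0, -0.468]]
```

{"name": "servo_tool", "arguments": {
  "deltas": "0.2 -2.22 0 -3.93 0 -0.06 0;0.2 -2.22 0 -3.93 0 -0.06 0;0.2 -2.22 0 -3.93 0 -0.06 0;0.2 -2.22 0 -3.93 0 -0.06 0;0.2 -2.22 0 -3.93 0 -0.06 0;0.2 -2.22 0 -3.93 0 -0.06 0;0.2 -2.22 0 -3.93 0 -0.06 0;0.2 -2.22 0 -3.93 0 -0.06 0"
}}

```text
time_s: 21.17
position: [0.5283, -0.0961, 0.0816]
tool_rot: [[0.114, 0.99, 0.079], [0.815, -0.139, 0.562], [0.567, 0.0, -0.823]]
ft_force: [-0.3, 1.1, -1.3]
grip_width: 0.0391
gripper_force: 26.1
```

{"name": "servo_tool", "arguments": {
  "deltas": "0.2 -2.22 0 -3.93 0 -0.06 0;0.2 -2.22 0 -3.93 0 -0.06 0;0.2 -2.22 0 -3.93 0 -0.06 0;0.2 -2.22 0 -3.93 0 -0.06 0;0.2 -2.22 0 -3.93 0 -0.06 0;0.2 -2.22 0 -3.93 0 -0.06 0;0.2 -2.22 0 -3.93 0 -0.06 0;0.2 -2.22 0 -3.93 0 -0.06 0"
}}

```text
time_s: 21.83
position: [0.5244, -0.124, 0.1037]
tool_rot: [[0.138, 0.99, 0.018], [0.983, -0.139, 0.122], [0.124, 0.001, -0.992]]
ft_force: [-1.5, 0.1, -1.4]
grip_width: 0.0395
gripper_force: 26.1
```

{"name": "servo_tool", "arguments": {
  "deltas": "0.2 -2.22 0 -3.93 0 -0.06 0;0.2 -2.22 0 -3.93 0 -0.06 0;0.2 -2.22 0 -3.93 0 -0.06 0;0.2 -2.22 0 -3.93 0 -0.06 0;0.2 -2.22 0 -3.93 0 -0.06 0;0.2 -2.22 0 -3.93 0 -0.06 0;0.2 -2.22 0 -3.93 0 -0.06 0;0.2 -1.1 0 -1.96 0 -0.03 0"
}}

```text
time_s: 22.5
position: [0.5224, -0.1381, 0.1341]
tool_rot: [[0.131, 0.99, -0.044], [0.938, -0.138, -0.318], [-0.321, 0.001, -0.947]]
ft_force: [-2.2, -2.3, -1.0]
grip_width: 0.0395
gripper_force: 26.2
```

```bash
python3 -c "
from h import *
st()"
```

```text
t 22.5 stand mm [  0.5 -73.4 134.1] tau -18.7 r(tool) [-64.4   0.5  38.6] q [-18.7  26.7  86.4 -20.4  64.8  -2.3] grip 39.5 F [-1.8 -2.6 -1. ]
[[-0.0, 1.0, 0.001], [0.947, 0.001, -0.321], [-0.321, 0.001, -0.947]]
```

{"name": "servo_tool", "arguments": {
  "deltas": "0.75 0 0 0 0 0 0;0.75 0 0 0 0 0 0;0.75 0 0 0 0 0 0;0.75 1.95 0 -0.09 0 0.093 0;0.75 1.95 0 -0.09 0 0.093 0;0.75 1.95 0 -0.09 0 0.093 0;0.75 1.95 0 -0.09 0 0.093 0;0.75 1.95 0 -0.09 0 0.093 0"
}}

```text
time_s: 23.17
position: [0.5243, -0.1289, 0.1334]
tool_rot: [[0.137, 0.99, 0.023], [0.98, -0.139, 0.145], [0.147, 0.003, -0.989]]
ft_force: [0.4, 0.2, -0.4]
grip_width: 0.0641
gripper_force: 0.0
```

{"name": "servo_tool", "arguments": {
  "deltas": "0.75 1.95 0 -0.09 0 0.093 0;0.75 1.95 0 -0.09 0 0.093 0;0.75 1.95 0 -0.09 0 0.093 0;0.75 1.95 0 -0.09 0 0.093 0;0.75 1.95 0 -0.09 0 0.093 0;0.75 1.95 0 -0.09 0 0.093 0;0.75 1.95 0 -0.09 0 0.093 0;0.75 1.95 0 -0.09 0 0.093 0"
}}

```text
time_s: 23.83
position: [0.526, -0.1164, 0.1407]
tool_rot: [[0.086, 0.99, 0.111], [0.623, -0.14, 0.77], [0.778, 0.002, -0.629]]
ft_force: [0.5, -0.3, 0.6]
grip_width: 0.064
gripper_force: 0.0
```

{"name": "servo_tool", "arguments": {
  "deltas": "0.75 1.95 0 -0.09 0 0.093 0;0.75 1.95 0 -0.09 0 0.093 0;0.75 1.95 0 -0.09 0 0.093 0;0.75 0 0 0 0 0 0"
}}

```text
time_s: 24.17
position: [0.5259, -0.1137, 0.1435]
tool_rot: [[0.057, 0.99, 0.13], [0.385, -0.142, 0.912], [0.921, -0.002, -0.389]]
ft_force: [0.4, -0.6, -0.8]
grip_width: 0.0638
gripper_force: 0.0
```

```bash
python3 - <<'E'
from h import *
p,R,tau,r=st()
th=np.radians(86.3); G=np.array([0.7,-65*np.sin(th),150+65*np.cos(th)]); print("desired shift",R.T@(G+21*R[:,2]-p))
E
```

```text
t 24.17 stand mm [  0.6 -48.7 143.5] tau 67.1 r(tool) [-25.    0.8 -42.4] q [-46.5  42.3  82.3  48.2 104.5 -48.1] grip 63.8 F [ 0.5 -0.5 -0.8]
[[0.004, 1.0, 0.002], [0.389, -0.003, 0.921], [0.921, -0.002, -0.389]]
desired shift [3.58687189 0.12781098 1.98478227]
```

{"name": "servo_tool", "arguments": {
  "deltas": "0.75 3.5 0 2 0 0 0;0.75 0 0 0 0 0 0;0.2 0 0 0 0 0 0;0.2 0 0 0 0 0 0;0.2 0 0 0 0 0 0;0.2 0 0 0 0 0 0"
}}

```text
time_s: 24.67
position: [0.5263, -0.1112, 0.1482]
tool_rot: [[0.054, 0.99, 0.128], [0.395, -0.139, 0.908], [0.917, 0.002, -0.399]]
ft_force: [-10.4, -17.6, 2.9]
grip_width: 0.0392
gripper_force: 38.3
```

```bash
python3 - <<'E'
from h import *
p,R,tau,r=st(); w=-.06
print([round(v,3) for v in ((np.cos(w)-1)*r[0]+np.sin(w)*r[2], -np.sin(w)*r[0]+(np.cos(w)-1)*r[2])])
t=env.get_image("top");s=env.get_image("side")
for q in(s,t):
  for n in("bottle_cap","bottle_base"): print(n,[(round(b["conf"],2),b["uv"]) for b in env.spot_point(n,q)[:2]])
  for a in(80,86,92): a=np.radians(a);v=np.array([0,-80*np.sin(a),80*np.cos(a)]);c=np.array([0,0,150]);print(proj(q,[S0+RS@(c+v)/1000,S0+RS@(c-v)/1000]).round(1).tolist())
E
```

```text
t 24.67 stand mm [  0.7 -46.3 148.2] tau 66.5 r(tool) [-20.1   0.7 -41.7] q [-46.2  41.6  82.3  48.1 104.4 -47.7] grip 39.2 F [ -7.9 -18.8   2.9]
[[-0.001, 1.0, 0.002], [0.399, -0.001, 0.917], [0.917, 0.002, -0.399]]
[np.float64(2.536), np.float64(-1.132)]
bottle_cap [(0.59, [261.6, 230.5]), (0.55, [229.8, 361.1])]
bottle_base [(0.59, [255.5, 194.8]), (0.31, [263.1, 160.3])]
[[261.5, 227.6], [255.6, 198.5]]
[[261.5, 229.6], [255.6, 196.5]]
[[261.5, 231.5], [255.5, 194.7]]
bottle_cap [(0.61, [116.9, 195.5]), (0.58, [132.9, 159.4])]
bottle_base [(0.67, [255.6, 189.4]), (0.42, [242.5, 189.5])]
[[310.5, 197.4], [253.9, 190.8]]
[[310.4, 197.9], [253.5, 190.3]]
[[310.1, 198.3], [253.4, 189.8]]
```

{"name": "servo_tool", "arguments": {
  "deltas": "0.2 0 0 -1 0 0 0;0.2 1.3 0 -0.56 0 -0.03 0;0.2 2.56 0 -1.13 0 -0.06 0;0.2 2.56 0 -1.13 0 -0.06 0;0.2 2.56 0 -1.13 0 -0.06 0;0.2 2.56 0 -1.13 0 -0.06 0;0.2 2.56 0 -1.13 0 -0.06 0;0.2 2.56 0 -1.13 0 -0.06 0"
}}

```text
time_s: 25.63
position: [0.5266, -0.1083, 0.1665]
tool_rot: [[0.099, 0.99, 0.098], [0.712, -0.139, 0.688], [0.695, 0.002, -0.719]]
ft_force: [-3.0, -3.3, -2.5]
grip_width: 0.0395
gripper_force: 37.3
```

{"name": "servo_tool", "arguments": {
  "deltas": "0.2 2.56 0 -1.13 0 -0.06 0;0.2 2.56 0 -1.13 0 -0.06 0;0.2 2.56 0 -1.13 0 -0.06 0;0.2 2.56 0 -1.13 0 -0.06 0;0.2 2.56 0 -1.13 0 -0.06 0;0.2 2.56 0 -1.13 0 -0.06 0;0.2 2.56 0 -1.13 0 -0.06 0;0.2 2.56 0 -1.13 0 -0.06 0"
}}

```text
time_s: 26.3
position: [0.5283, -0.0958, 0.1849]
tool_rot: [[0.132, 0.99, 0.041], [0.949, -0.139, 0.282], [0.285, 0.002, -0.959]]
ft_force: [-1.1, -3.8, -7.3]
grip_width: 0.0394
gripper_force: 36.0
```

{"name": "servo_tool", "arguments": {
  "deltas": "0.2 2.56 0 -1.13 0 -0.06 0;0.2 2.56 0 -1.13 0 -0.06 0;0.2 2.56 0 -1.13 0 -0.06 0;0.2 2.56 0 -1.13 0 -0.06 0;0.2 2.56 0 -1.13 0 -0.06 0;0.2 2.56 0 -1.13 0 -0.06 0;0.2 2.56 0 -1.13 0 -0.06 0;0.2 2.56 0 -1.13 0 -0.06 0"
}}

```text
time_s: 26.97
position: [0.5311, -0.0761, 0.1954]
tool_rot: [[0.136, 0.99, -0.024], [0.973, -0.138, -0.187], [-0.188, 0.002, -0.982]]
ft_force: [1.6, -4.7, -10.9]
grip_width: 0.0394
gripper_force: 31.5
```

```bash
cat > th.py <<'E'
from h import *
p,R,tau,r=st()
t=env.get_image("top");s=env.get_image("side")
for nm,q in(("side",s),("top",t)):
  for n,sg in(("bottle_cap",1),("bottle_base",-1)):
    b=env.spot_point(n,q)
    if not b: continue
    A=np.radians(np.arange(-30,31,1)); P=proj(q,[S0+RS@(np.array([0,0,150])+sg*80*np.array([0,-np.sin(a),np.cos(a)]))/1000 for a in A]); e=np.hypot(*(P-b[0]["uv"]).T); print(nm,n,round(b[0]["conf"],2),"theta",np.degrees(A[e.argmin()]).round(),"err",e.min().round(1))
E
python3 th.py
```

```text
t 26.97 stand mm [  0.6 -10.8 195.4] tau -10.8 r(tool) [-19.1   0.7 -42.5] q [-15.6  22.5  80.2 -11.1  75.9  -5.1] grip 39.4 F [  2.2  -4.5 -10.9]
[[-0.0, 1.0, 0.002], [0.982, 0.0, -0.188], [-0.188, 0.002, -0.982]]
side bottle_cap 0.79 theta 10.0 err 1.0
side bottle_base 0.61 theta 18.0 err 2.1
top bottle_base 0.45 theta 17.0 err 0.8
```

{"name": "servo_tool", "arguments": {
  "deltas": "0.2 2.56 0 -1.13 0 -0.06 0;0.2 2.56 0 -1.13 0 -0.06 0;0.2 1.7 0 -0.75 0 -0.04 0;0.2 0 0 0 0 0 0;0.2 0 0 0 0 0 0"
}}

```text
time_s: 27.68
position: [0.5322, -0.0685, 0.1965]
tool_rot: [[0.131, 0.99, -0.046], [0.933, -0.139, -0.332], [-0.336, 0.0, -0.942]]
ft_force: [-1.5, 1.4, 1.0]
grip_width: 0.039
gripper_force: 31.4
```

```bash
cat >> th.py <<'E'
cv2.imwrite("pics/v_%d.png"%(env.observe()["time_s"]*100),np.hstack([cv2.resize(t["img"][140:240,210:350],(400,286),interpolation=2),cv2.resize(s["img"][120:260,180:376],(400,286),interpolation=2)])[:,:,::-1])
E
python3 th.py; ls -t pics|head -1
```

```text
t 27.68 stand mm [  0.7  -3.1 196.5] tau -19.6 r(tool) [-18.5   0.7 -42.8] q [-10.7  23.6  80.1 -20.2  76.2   2.2] grip 39.0 F [-1.7  1.2  1. ]
[[0.0, 1.0, 0.0], [0.942, -0.0, -0.336], [-0.336, 0.0, -0.942]]
side bottle_cap 0.69 theta -5.0 err 0.3
side bottle_base 0.94 theta 19.0 err 2.4
top bottle_cap 0.47 theta 5.0 err 3.7
top bottle_base 0.31 theta 30.0 err 26.2
v_2798.png
```

{"name": "servo_tool", "arguments": {
  "deltas": "0.65 0 0 0 0 0 0;0.65 0 0 0 0 0 0;0.65 0 0 0 0 0 0;0.65 0 0 -15 0 0 0;0.65 0 0 -30 0 0 0;0.65 0 0 -30 0 0 0;0.65 0 0 -25 0 0.11 0;0.65 0 0 0 0 0.12 0"
}}

```text
time_s: 28.65
position: [0.5387, -0.0328, 0.2955]
tool_rot: [[0.134, 0.991, -0.006], [0.985, -0.133, -0.11], [-0.11, 0.009, -0.994]]
ft_force: [0.4, 0.1, -0.4]
grip_width: 0.0554
gripper_force: 0.0
```

{"name": "servo_tool", "arguments": {
  "deltas": "0.4 40 -5 0 0 0.112 0;0.4 40 -5 0 0 0 0;0.4 20 -5 0 0 0 0;0.4 0 0 0 0 0 0"
}}

```text
time_s: 28.98
position: [0.5354, 0.0686, 0.2858]
tool_rot: [[0.135, 0.991, -0.0], [0.991, -0.135, -0.001], [-0.001, -0.0, -1.0]]
ft_force: [-0.7, -0.9, -0.8]
grip_width: 0.0342
gripper_force: 0.0
```

```bash
python3 th.py; ls -t pics|head -1; cp pics/$(ls -t pics|head -1) pics/rel.png; cat >h3.py <<'E'
from h import *
t=env.get_image("top");X,ok=cloud(t);Y=(X-S0)@RS*1000
def g(x0,x1,y0,y1,z0,z1):
    m=ok&(Y[...,0]>x0)&(Y[...,0]<x1)&(Y[...,1]>y0)&(Y[...,1]<y1)&(Y[...,2]>z0)&(Y[...,2]<z1);return Y[m]
c=g(-30,30,-45,45,220,238);print("cap",len(c),c.mean(0).round(1),((c.min(0)+c.max(0))/2).round(1))
k=g(-80,20,95,190,135,160);print("knob",len(k),k.mean(0).round(1) if len(k) else "")
E
python3 h3.py
```

```text
t 28.98 stand mm [-15.2 133.1 285.8] tau -0.1 r(tool) [ 133.   -14.8 -136. ] q [-5.2 18.9 69.8 -0.1 91.3  2.6] grip 34.2 F [-0.6 -1.  -0.8]
[[-0.003, 1.0, -0.0], [1.0, 0.003, -0.001], [-0.001, -0.0, -1.0]]
side bottle_cap 0.79 theta -5.0 err 0.5
side bottle_base 0.71 theta 10.0 err 1.0
top bottle_cap 0.98 theta 2.0 err 0.8
top bottle_base 0.69 theta 9.0 err 1.2
v_2928.png
cap 179 [ -0.3  -3.5 228.8] [-1.000e-01 -3.600e+00  2.283e+02]
knob 20 [-54.3 115.8 149.6]
```

View pics/rel.png

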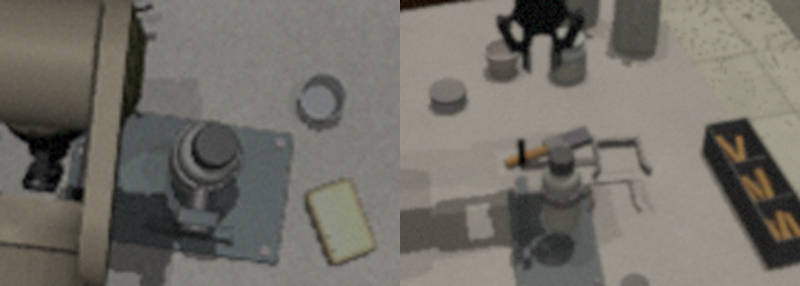

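{"name": "servo_tool", "arguments": {
  "deltas": "0.75 0 0 0 0 0 -0.1208;0.75 0 0 0 0 0 -0.1208;0.75 0 0 0 0 0 -0.1208;0.75 0 0 0 0 0 -0.1208;0.75 0 0 0 0 0 -0.1208;0.75 0 0 0 0 0 -0.1208;0.75 0 0 0 0 0 -0.1208;0.75 0 0 0 0 0 -0.1208"
}}

```text
time_s: 30.0
position: [0.536, 0.0651, 0.2857]
tool_rot: [[-0.74, 0.673, -0.0], [0.673, 0.74, -0.002], [-0.001, -0.002, -1.0]]
ft_force: [-0.3, -0.0, -1.0]
grip_width: 0.0638
gripper_force: 0.0
```

{"name": "servo_tool", "arguments": {
  "deltas": "0.75 0 0 0 0 0 -0.1208;0.75 0 0 0 0 0 -0.1208;0.75 0 0 0 0 0 -0.1208;0.75 0 0 0 0 0 -0.1208;0.75 0 0 0 0 0 -0.1208;0.75 -5 -41 0 0 0 0;0.75 -5 -41 0 0 0 0;0.75 -5 -41 0 0 0 0"
}}

```text
time_s: 30.67
position: [0.5334, -0.0598, 0.2861]
tool_rot: [[-0.99, 0.138, -0.0], [0.138, 0.99, -0.002], [-0.0, -0.002, -1.0]]
ft_force: [0.8, -0.5, -0.7]
grip_width: 0.0643
gripper_force: 0.0
```

{"name": "servo_tool", "arguments": {
  "deltas": "0.75 0 -10 0 0 0 0;0.75 0 0 0 0 0 0"
}}

```text
time_s: 30.83
position: [0.532, -0.0712, 0.2857]
tool_rot: [[-0.99, 0.144, -0.001], [0.144, 0.99, -0.003], [0.0, -0.003, -1.0]]
ft_force: [-0.3, 0.5, 0.2]
grip_width: 0.0641
gripper_force: 0.0
```

```bash
python3 -c "
from h import *
p,R,tau,r=st(); print(R.T@(np.array([0,0,195.])-p))"
```

```text
t 30.83 stand mm [  0.9  -5.9 285.7] tau -0.2 r(tool) [  -0.8   -6.2 -135.7] q [ -20.2   18.6   70.3   -0.2   91.1 -101.9] grip 64.1 F [-0.4  0.4  0.2]
[[-1.0, 0.005, -0.0], [0.005, 1.0, -0.003], [0.0, -0.003, -1.0]]
[ 0.85711732  6.08999404 90.72743697]
```

{"name": "servo_tool", "arguments": {
  "deltas": "0.75 0.9 6 10 0 0 0;0.75 0 0 25 0 0 0;0.75 0 0 30 0 0 0;0.75 0 0 26 0 0 0;0.75 0 0 0 0 0 0;0.2 0 0 0 0 0 0;0.2 0 0 0 0 0 0;0.2 0 0 0 0 0 0"
}}

```text
time_s: 31.5
position: [0.533, -0.0627, 0.1971]
tool_rot: [[-0.99, 0.139, 0.003], [0.139, 0.99, -0.005], [-0.004, -0.004, -1.0]]
ft_force: [-2.3, -2.3, 3.8]
grip_width: 0.04
gripper_force: 25.3
```

{"name": "servo_tool", "arguments": {
  "deltas": "0.2 0 0 0 0 0 0;0.2 0 0 0 0 0 0"
}}

```text
time_s: 31.67
position: [0.533, -0.0627, 0.197]
tool_rot: [[-0.99, 0.139, 0.003], [0.139, 0.99, -0.004], [-0.004, -0.004, -1.0]]
ft_force: [-1.6, -2.9, 7.0]
grip_width: 0.0399
gripper_force: 25.5
```

```bash
python3 -c "
from h import *
p,R,tau,r=st()"
```

```text
t 31.67 stand mm [  0.6   2.7 197. ] tau -0.2 r(tool) [ -0.8   2.5 -47. ] q [ -19.3   22.    80.    -0.2   77.7 -101.3] grip 39.9 F [-1.2 -3.1  7. ]
[[-1.0, 0.001, 0.004], [0.001, 1.0, -0.004], [-0.004, -0.004, -1.0]]
```

{"name": "servo_tool", "arguments": {
  "deltas": "0.2 0 -1.3 0 0 0 0;0.2 0 -1.3 0 0 0 0;0.2 0 0 0 0 0 0;0.2 0 0 0 0 0 0"
}}

```text
time_s: 32.0
position: [0.5327, -0.0642, 0.1968]
tool_rot: [[-0.99, 0.139, 0.004], [0.139, 0.99, -0.002], [-0.004, -0.001, -1.0]]
ft_force: [0.0, 1.9, 6.6]
grip_width: 0.0394
gripper_force: 25.5
```

```bash
python3 -c "
from h import *
p,R,tau,r=st()"
```

```text
t 32.0 stand mm [  0.6   1.2 196.8] tau -0.1 r(tool) [ -0.7   1.2 -46.8] q [ -19.5   22.    80.1   -0.    77.7 -101.5] grip 39.4 F [-0.2  1.9  6.6]
[[-1.0, 0.001, 0.004], [0.001, 1.0, -0.001], [-0.004, -0.001, -1.0]]
```

{"name": "servo_tool", "arguments": {
  "deltas": "0.7 0 0 0 0 0 0;0.7 0 0 0 0 0 0;0.7 0 0 -15 0 0 0;0.7 0 0 -30 0 0 0;0.7 0 0 -38 0 0 0;0.5 18 38 0 0 0 0;0.4 18 38 0 0 0 0;0.4 18 38 0 0 0 0"
}}

```text
time_s: 32.67
position: [0.494, 0.0557, 0.2782]
tool_rot: [[-0.99, 0.141, 0.001], [0.141, 0.99, -0.002], [-0.001, -0.002, -1.0]]
ft_force: [0.5, 0.5, -0.1]
grip_width: 0.0342
gripper_force: 0.0
```

```bash
python3 h3.py; python3 -c "
from h import *
p,R,tau,r=st(); print(R.T@(np.array([-54.3,115.8,122.])-p))"
```

```text
cap 187 [ -0.3   2.  228.4] [  0.5   2.  227.3]
knob 0 
t 32.72 stand mm [-57.9 120.4 278.4] tau 0.0 r(tool) [  57.6  120.7 -128.3] q [ -6.6  14.4  77.4   0.   88.2 -88.8] grip 34.1 F [-3.   4.9 -0.8]
[[-1.0, -0.003, -0.001], [-0.003, 1.0, 0.001], [0.001, 0.001, -1.0]]
[ -3.72169764  -4.76631378 156.42257432]
```

{"name": "servo_tool", "arguments": {
  "deltas": "0.4 -4.3 -4.3 20 0 0 0;0.4 0 0 34 0 0 0;0.4 0 0 35 0 0 0;0.4 0 0 35 0 0 0;0.4 0 0 29 0 0 0;0.4 0 0 0 0 0 0;0.1 0 0 0 0 0 0;0.1 0 0 0 0 0 0",
  "newtons": 20
}}

```text
time_s: 33.38
position: [0.4985, 0.0532, 0.1254]
tool_rot: [[-0.99, 0.141, 0.001], [0.141, 0.99, 0.007], [0.0, 0.007, -1.0]]
ft_force: [9.2, 39.1, -17.8]
grip_width: 0.013
gripper_force: 20.4
```

{"name": "servo_tool", "arguments": {
  "deltas": "0.1 0 0 0 0 0 0;0.1 0 0 0 0 0 0"
}}

```text
time_s: 33.55
position: [0.4986, 0.0534, 0.1255]
tool_rot: [[-0.99, 0.139, 0.001], [0.139, 0.99, 0.006], [-0.001, 0.006, -1.0]]
ft_force: [5.5, 25.3, -16.3]
grip_width: 0.0134
gripper_force: 21.4
```

```bash
python3 -c "
from h import *
p,R,tau,r=st(); d=p[:2]-[0,115]; print(np.hypot(*d),np.arctan2(-d[0],d[1]), R.T[:2,:2]@d)"
```

```text
t 33.55 stand mm [-49.5 113.  125.5] tau 0.3 r(tool) [ 49.7 112.8  25.2] q [ -7.6  23.2  91.6   0.4  65.1 -89.8] grip 13.4 F [  1.9  25.8 -16.3]
[[-1.0, 0.001, 0.001], [0.001, 1.0, 0.006], [-0.001, 0.006, -1.0]]
49.5756701704725 1.6118767054445433 [49.53225878 -2.08506147]
```

{"name": "servo_tool", "arguments": {
  "deltas": "0.1 -0.07 5.46 0 0 0 0.11;0.1 -0.07 5.46 0 0 0 0.11;0.1 -0.07 5.46 0 0 0 0.11;0.1 -0.07 5.46 0 0 0 0.11;0.1 -0.07 5.46 0 0 0 0.11;0.1 -0.07 5.46 0 0 0 0.11;0.1 0 0 0 0 0 0"
}}

```text
time_s: 34.13
position: [0.51, 0.0807, 0.1256]
tool_rot: [[-0.693, 0.72, -0.004], [0.72, 0.693, 0.0], [0.003, -0.003, -1.0]]
ft_force: [-7.4, 7.5, -4.9]
grip_width: 0.0133
gripper_force: 21.8
```

```bash
cat > l.py <<'E'
from h import *
p,R,tau,r=st(); d=p[:2]-[0,115]; print("rad",np.hypot(*d),"latch",np.arctan2(-d[0],d[1]),"tool yaw",np.arctan2(R[1,1],R[0,1]), "r tool",R.T[:2,:2]@d)
E
python3 l.py
```

```text
t 34.13 stand mm [-42.  141.6 125.6] tau -0.0 r(tool) [120.4  85.5  24.5] q [ -4.2  24.6  89.    0.   66.6 -48.1] grip 13.3 F [-8.3  6.4 -4.9]
[[-0.786, 0.618, -0.004], [0.618, 0.786, -0.0], [0.003, -0.003, -1.0]]
rad 49.68062673536739 latch 1.006157276985117 tool yaw 0.9050803120140687 r tool [49.42724924 -5.01305065]
```

{"name": "servo_tool", "arguments": {
  "deltas": "0.1 0.25 5.45 0 0 0 0.11;0.1 0.25 5.45 0 0 0 0.11;0.1 0.25 5.45 0 0 0 0.11;0.1 0.25 5.45 0 0 0 0.11;0.1 0 0 0 0 0 0"
}}

```text
time_s: 34.55
position: [0.5279, 0.0943, 0.1257]
tool_rot: [[-0.32, 0.947, -0.003], [0.947, 0.32, 0.002], [0.002, -0.002, -1.0]]
ft_force: [-5.6, 10.4, -6.1]
grip_width: 0.013
gripper_force: 21.7
```

```bash
python3 l.py
```

```text
t 34.55 stand mm [-26.1 157.5 125.7] tau 0.1 r(tool) [152.4  47.3  24.6] q [ -2.6  26.3  85.9   0.1  67.9 -21.3] grip 13.0 F [-7.   9.5 -6.1]
[[-0.448, 0.894, -0.003], [0.894, 0.448, 0.001], [0.002, -0.002, -1.0]]
rad 49.88994231321328 latch 0.5517085749332309 tool yaw 0.46493511236705093 r tool [49.7025516  -4.32372449]
```

{"name": "servo_tool", "arguments": {
  "deltas": "0.1 0.25 5.45 0 0 0 0.11;0.1 0.25 5.45 0 0 0 0.11;0.1 0.25 5.45 0 0 0 0.11;0.1 0.25 5.45 0 0 0 0.11;0.1 0 0 0 0 0 0"
}}

```text
time_s: 34.97
position: [0.5502, 0.0986, 0.1257]
tool_rot: [[0.114, 0.994, 0.0], [0.994, -0.114, 0.001], [0.001, -0.0, -1.0]]
ft_force: [0.8, 12.1, -9.8]
grip_width: 0.0131
gripper_force: 21.4
```

```bash
python3 l.py
```

```text
t 34.97 stand mm [ -4.6 164.8 125.7] tau 0.1 r(tool) [164.9  -0.5  24.5] q [-2.  28.3 82.3  0.1 69.4  4.5] grip 13.1 F [-0.8 12.1 -9.8]
[[-0.025, 1.0, -0.0], [1.0, 0.025, 0.001], [0.001, -0.0, -1.0]]
rad 50.04851140179218 latch 0.09220184335813202 tool yaw 0.02479949584800675 r tool [49.93528867 -3.37086555]
```

{"name": "servo_tool", "arguments": {
  "deltas": "0.1 0 2.5 0 0 0 0.025;0.1 0 2.2 0 0 0 0;0.1 0 1 0 0 0 0;0.1 0 1 0 0 0 0;0.1 0 0 0 0 0 0"
}}

```text
time_s: 35.38
position: [0.5558, 0.0975, 0.1257]
tool_rot: [[0.133, 0.991, -0.002], [0.991, -0.133, 0.001], [0.001, -0.002, -1.0]]
ft_force: [-2.8, 9.6, -8.7]
grip_width: 0.0133
gripper_force: 21.5
```

```bash
python3 l.py
```

```text
t 35.38 stand mm [  1.  164.6 125.7] tau 0.0 r(tool) [164.5   2.   24.4] q [-2.1 28.8 81.4  0.1 69.9  5.5] grip 13.3 F [-4.1  9.1 -8.7]
[[-0.006, 1.0, -0.002], [1.0, 0.006, 0.001], [0.001, -0.002, -1.0]]
rad 49.58113193539304 latch -0.020686438011846425 tool yaw 0.0058354180123982935 r tool [49.56415614  1.31483943]
```

Near the stop; push a little further until the force rises.

{"name": "servo_tool", "arguments": {
  "deltas": "0.1 0 1 0 0 0 0;0.1 0 1 0 0 0 0;0.1 0 0 0 0 0 0"
}}

```text
time_s: 35.63
position: [0.5559, 0.0976, 0.1257]
tool_rot: [[0.132, 0.991, -0.006], [0.991, -0.132, 0.001], [0.0, -0.006, -1.0]]
ft_force: [-9.6, 10.6, -4.2]
grip_width: 0.0133
gripper_force: 22.2
```

```bash
python3 l.py; python3 h3.py
```

```text
t 35.63 stand mm [  1.2 164.6 125.7] tau 0.0 r(tool) [164.6   2.4  24.4] q [-2.1 28.9 81.2  0.1 70.3  5.5] grip 13.3 F [-11.    9.1  -4.2]
[[-0.006, 1.0, -0.006], [1.0, 0.006, 0.0], [0.0, -0.006, -1.0]]
rad 49.61503109754376 latch -0.023839633789071384 tool yaw 0.0062279592014207385 r tool [49.59307792  1.49156404]
cap 188 [ -0.5   2.  228.6] [  0.5   2.2 228.2]
knob 2 [-17.7 157.9 143.7]
```

{"name": "servo_tool", "arguments": {
  "deltas": "0.4 0 0 0 0 0 0;0.4 0 0 0 0 0 0;0.4 0 0 0 0 0 0;0.4 0 0 -20 0 0 0;0.4 0 0 -35 0 0 0;0.4 0 0 -40 0 0 0;0.4 0 0 -40 0 0 0;0.4 0 0 -30 0 0 0"
}}

```text
time_s: 36.35
position: [0.559, 0.0956, 0.2946]
tool_rot: [[0.134, 0.991, 0.006], [0.991, -0.134, -0.003], [-0.002, 0.006, -1.0]]
ft_force: [-0.1, -0.0, 1.2]
grip_width: 0.0337
gripper_force: 0.0
```

{"name": "servo_tool", "arguments": {
  "deltas": "0.4 30 -40 0 0 0 0;0.4 30 -40 0 0 0 0;0.4 30 -40 0 0 0 0;0.4 30 -40 0 0 0 0;0.4 0 0 0 0 0 0;0.4 0 0 0 0 0 0"
}}

```text
time_s: 36.85
position: [0.4389, 0.2137, 0.2911]
tool_rot: [[0.13, 0.991, 0.003], [0.991, -0.13, -0.002], [-0.001, 0.003, -1.0]]
ft_force: [0.6, -0.4, 0.1]
grip_width: 0.0342
gripper_force: 0.0
```

```bash
sed -i 's/y0,y1,z0/y0,y1,z0/' h3.py; python3 h3.py; python3 th.py; cp pics/$(ls -t pics|head -1) pics/end.png
python3 - <<'E'
from h import *
s=env.get_image("side");t=env.get_image("top")
b=env.spot_point("latch_knob",t);c=env.spot_point("latch_knob",s)
print([(RS.T@(atz(q,x[0]["uv"],.151)-S0)*1000).round() for q,x in((t,b),(s,c)) if x])
E
```

```text
cap 186 [ -0.3   2.  228.7] [  0.5   2.1 227.4]
knob 23 [  0.3 169.2 148.8]
t 36.9 stand mm [-129.7  262.8  290.6] tau -0.1 r(tool) [ 263.3 -127.7 -141.4] q [12.  13.3 77.  -0.1 89.6 19.6] grip 34.2 F [ 1.1 -0.3 -0.9]
[[-0.006, 1.0, 0.003], [1.0, 0.006, -0.002], [-0.002, 0.003, -1.0]]
side bottle_cap 0.9 theta 0.0 err 0.5
side bottle_base 0.64 theta 30.0 err 21.7
top bottle_cap 0.65 theta -4.0 err 1.6
top bottle_base 0.72 theta -4.0 err 1.7
[array([ -4., 164., 151.]), array([  7., 169., 151.])]
```

View pics/end.png

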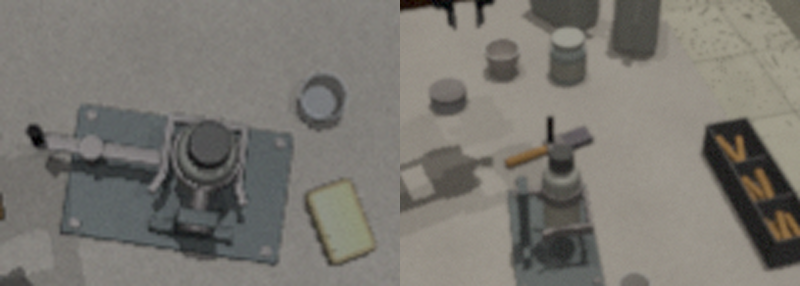

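The latch is home around the bottle: the knob is at (0.3, 169), against (-1.7, 170) at the start. The bottle is upright and the bystanders are where they were, so I am handing the job in.

```bash
python3 -c "
from rig import env
print(env.close_job())"
```

```text
the job is handed in; nothing more can be done
None
```

The job is handed in at about 37 s of the 72 s allowed: I opened the latch to about 1.55 rad, turned the bottle over, left it on its head for about 3 s, turned it back to within about 2° of upright, and closed the latch against its stop; the other things in view of the final check had not moved.

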